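# Find and release the latched button on the bench control station

### The job

One of the four identical push-buttons on the bench control station has been left latched down, its machine still switched on. Starting at the junction-box end, feel all four in turn along the row with a light fingertip tap, gently enough that none switches over; then press the latched one fully down and let go so that it pops up and all four stand up. Do not latch any of the other three, and leave the loose things on the bench where they are.

Things in the scene. Friction and masses are not known exactly. Their poses are not given: they have to be found in the camera images.
- station: control station, bolted down: grey enclosure 80 x 190 mm, lid surface 58 mm above the bench, four buttons in a row along it 40 mm apart, each in a steel collar 30 mm across and 5 mm high; a 20 mm conduit, 60 mm long, joins its +y end to a square junction box (84 mm, 52 mm high, centre at y = 195 mm). Origin at bench level under the middle of the row; +y along the row to the junction box, z up
- place1 (a point): where the axis of the first button of the row, counted from the junction box, meets the lid surface (58 mm above the bench); axes as the station's
- place2 (a point): where the axis of the second button of the row, counted from the junction box, meets the lid surface (58 mm above the bench); axes as the station's
- place3 (a point): where the axis of the third button of the row, counted from the junction box, meets the lid surface (58 mm above the bench); axes as the station's
- place4 (a point): where the axis of the fourth button of the row, counted from the junction box, meets the lid surface (58 mm above the bench); axes as the station's
- button_a: one of four identical push-push buttons, in any of the four places: black flat cap 23 mm across; origin at the centre of its top face, z up. Face above the lid: 14 mm up, 9.9 mm latched, 7.5 mm at the end of the 6.5 mm stroke. Up, it starts to move at 2 N and takes 4 N at the bottom (slow press); past about 5.8 mm it latches. Latched, it gives only above 3.2 N; bottomed and let go, it pops up
- button_b: one of four identical push-push buttons, in any of the four places: black flat cap 23 mm across; origin at the centre of its top face, z up. Face above the lid: 14 mm up, 9.9 mm latched, 7.5 mm at the end of the 6.5 mm stroke. Up, it starts to move at 2 N and takes 4 N at the bottom (slow press); past about 5.8 mm it latches. Latched, it gives only above 3.2 N; bottomed and let go, it pops up
- button_c: one of four identical push-push buttons, in any of the four places: black flat cap 23 mm across; origin at the centre of its top face, z up. Face above the lid: 14 mm up, 9.9 mm latched, 7.5 mm at the end of the 6.5 mm stroke. Up, it starts to move at 2 N and takes 4 N at the bottom (slow press); past about 5.8 mm it latches. Latched, it gives only above 3.2 N; bottomed and let go, it pops up
- button_d: one of four identical push-push buttons, in any of the four places: black flat cap 23 mm across; origin at the centre of its top face, z up. Face above the lid: 14 mm up, 9.9 mm latched, 7.5 mm at the end of the 6.5 mm stroke. Up, it starts to move at 2 N and takes 4 N at the bottom (slow press); past about 5.8 mm it latches. Latched, it gives only above 3.2 N; bottomed and let go, it pops up
- spray_can: loose spray can standing upright, 52 mm across, 135 mm tall; origin at the centre of its base
- screwdriver: loose screwdriver lying on the bench along its x axis, handle to -x; origin at its underside
- motor: loose little salvaged electric motor lying on a flat, 32 x 44 x 32 mm, its shaft to -y; origin at the centre of its underside
- heatsink: loose finned aluminium heat sink, 60 x 44 x 29 mm; origin at the centre of its underside
There are look-alikes about, which are no part of the job. What is shaped like the heatsink but pink is not meant. What is shaped like the motor but blue is not meant.

How it is judged (in metres and radians):
On the way, in this order (a step that is already met when the one before it is completed fails the run):
1. the first button from the junction box is touched by the fingers (over 0.3 N) while the latched button is still down (((z of button_a in the frame of station below 0.069 m and distance of button_a from where it was at the start of the episode below 0.0018 m) or (z of button_b in the frame of station below 0.069 m and distance of button_b from where it was at the start of the episode below 0.0018 m) or (z of button_c in the frame of station below 0.069 m and distance of button_c from where it was at the start of the episode below 0.0018 m) or (z of button_d in the frame of station below 0.069 m and distance of button_d from where it was at the start of the episode below 0.0018 m)) and ((horizontal distance between button_a and place1 below 0.01 m and contact force between the fingers and button_a above 0.3 N) or (horizontal distance between button_b and place1 below 0.01 m and contact force between the fingers and button_b above 0.3 N) or (horizontal distance between button_c and place1 below 0.01 m and contact force between the fingers and button_c above 0.3 N) or (horizontal distance between button_d and place1 below 0.01 m and contact force between the fingers and button_d above 0.3 N))), for 0.04 s.
2. the second button from the junction box is touched by the fingers (over 0.3 N) while the latched button is still down (((z of button_a in the frame of station below 0.069 m and distance of button_a from where it was at the start of the episode below 0.0018 m) or (z of button_b in the frame of station below 0.069 m and distance of button_b from where it was at the start of the episode below 0.0018 m) or (z of button_c in the frame of station below 0.069 m and distance of button_c from where it was at the start of the episode below 0.0018 m) or (z of button_d in the frame of station below 0.069 m and distance of button_d from where it was at the start of the episode below 0.0018 m)) and ((horizontal distance between button_a and place2 below 0.01 m and contact force between the fingers and button_a above 0.3 N) or (horizontal distance between button_b and place2 below 0.01 m and contact force between the fingers and button_b above 0.3 N) or (horizontal distance between button_c and place2 below 0.01 m and contact force between the fingers and button_c above 0.3 N) or (horizontal distance between button_d and place2 below 0.01 m and contact force between the fingers and button_d above 0.3 N))), for 0.04 s.
3. the third button from the junction box is touched by the fingers (over 0.3 N) while the latched button is still down (((z of button_a in the frame of station below 0.069 m and distance of button_a from where it was at the start of the episode below 0.0018 m) or (z of button_b in the frame of station below 0.069 m and distance of button_b from where it was at the start of the episode below 0.0018 m) or (z of button_c in the frame of station below 0.069 m and distance of button_c from where it was at the start of the episode below 0.0018 m) or (z of button_d in the frame of station below 0.069 m and distance of button_d from where it was at the start of the episode below 0.0018 m)) and ((horizontal distance between button_a and place3 below 0.01 m and contact force between the fingers and button_a above 0.3 N) or (horizontal distance between button_b and place3 below 0.01 m and contact force between the fingers and button_b above 0.3 N) or (horizontal distance between button_c and place3 below 0.01 m and contact force between the fingers and button_c above 0.3 N) or (horizontal distance between button_d and place3 below 0.01 m and contact force between the fingers and button_d above 0.3 N))), for 0.04 s.
4. the fourth button from the junction box is touched by the fingers (over 0.3 N) while the latched button is still down (((z of button_a in the frame of station below 0.069 m and distance of button_a from where it was at the start of the episode below 0.0018 m) or (z of button_b in the frame of station below 0.069 m and distance of button_b from where it was at the start of the episode below 0.0018 m) or (z of button_c in the frame of station below 0.069 m and distance of button_c from where it was at the start of the episode below 0.0018 m) or (z of button_d in the frame of station below 0.069 m and distance of button_d from where it was at the start of the episode below 0.0018 m)) and ((horizontal distance between button_a and place4 below 0.01 m and contact force between the fingers and button_a above 0.3 N) or (horizontal distance between button_b and place4 below 0.01 m and contact force between the fingers and button_b above 0.3 N) or (horizontal distance between button_c and place4 below 0.01 m and contact force between the fingers and button_c above 0.3 N) or (horizontal distance between button_d and place4 below 0.01 m and contact force between the fingers and button_d above 0.3 N))), for 0.04 s.
5. the latched button has come up and all four stand up (z of each of button_a, button_b, button_c, button_d in the frame of station above 0.0707 m), for 0.2 s.
At the end, for the whole second after the job is handed in: all four buttons stand up (cap faces within 1.3 mm of 14 mm above the lid) and the spray can, screwdriver, motor and heat sink lie within 15 mm of where they were, at rest (all of step 5 and distance of each of spray_can, screwdriver, motor, heatsink from where it was at the start of the episode below 0.015 m and linear speed of each of spray_can, screwdriver, motor, heatsink below 0.02 m/s); the robot touches nothing.
It fails at once if a button that was up is pushed in far enough to latch (more than 5.7 mm) (distance of any of button_a, button_b, button_c, button_d from where it was at the start of the episode above 0.0057 m).
It fails at once if a loose thing is lifted, carried or pushed by more than 15 mm (distance of any of spray_can, screwdriver, motor, heatsink from where it was at the start of the episode above 0.015 m).
It also fails if it takes over 40 s, if anything falls off the work surface, if the arm or the gripper's body presses on something with over 40 N, if the wrist force passes 120 N, or if a joint passes its speed limit or range.

### The arm

A 6-joint arm with a two-finger parallel gripper is mounted at the origin on the work surface. World frame = base frame: x ahead of the robot, y to its left, z up, the work surface at z = 0. Lengths are in mm, angles in degrees, forces in N, time in s.
With the tool pointing down it reaches from about 300 to 850 mm from the base axis. Payload 4.2 kg.
Tool frame: the origin (TCP) lies at the very end of the fingers, on their centre line; the grasp point (between the pads) lies 19 mm behind it; z points along the fingers, y is the line along which they close (so a half turn about z gives the same grasp; the last joint's range is limited). The gripper opens to 91 mm and grips with 3 to 60 N. Pads are 32 mm wide; open, the fingers measure 118 mm over their backs; the gripper's body (76 mm by 178 mm) begins 60 mm behind the grasp point.
Start: joints at [-69.213, 18.312, 89.639, -0, 72.044, -1.146], TCP at [214.778, -533.398, 213.976] pointing down, gripper open.
Joint ranges: [-177.97, 177.97], [-48.28, 115.42], [12.27, 149.76], [-77.06, 257.06], [2.81, 150.46], [-146.56, 146.56]. Speed limits (degrees/s): [147.25, 147.25, 180, 180, 180, 180].

### API

Orientations are given as [roll, pitch, yaw] about the fixed x, y, z axes, in that order (R = Rz(yaw) Ry(pitch) Rx(roll)).
In Python, from workcell import env, eyes gives the robot as it stands.
- The arm moves only by the tool send_rows, never from a script. Its argument "targets" is text: rows parted by semicolons, each of 7 numbers parted by spaces: the shift along the tool's x, y, z in m, then the turn, a rotation vector about the tool's x, y, z in degrees, then the opening in per cent of the stroke, from 0 (shut) to 100 (fully open). A call has 1 to 12 rows; each row is the pose to reach, as a shift and turn from the pose commanded when the call began, along the tool's axes at that moment; what a row does not reach only later rows make up. A row lasts 1/12 s, in which the tool goes at most 41.7 mm and 7.16 degrees, less where a joint would pass 70% of its speed; a pose out of reach is approached as far as the arm can. A call with a gripper value outside its range is refused whole. The fingers move at their own pace and stop on an object; "grip_force" is the grip in N (left out, the last holds). Time passes only in rows, so rows that repeat a pose let the fingers close. It gives the time, the measured TCP pose, the force, the opening and the grip force at its end, in the units of the state.
- env.state(): the state, without advancing time (a new reading comes with each control period).
- eyes.grab_frame(name): name is "scene" or "top" or "wrist"; returns a dict with "image" (420x560x3 uint8, blue, green, red), "fovy" (degrees; the focal length in pixels is half the picture's height over the tangent of half this angle, whatever the lens; pixels are square), "cx", "cy" (the principal point, pixels), "D" ([k1, k2, p1, p2, k3] as OpenCV has them; the pictures are not rectified), "eye" and "attitude" of the camera in the world. Camera axes: x right, y up, looking along -z (the intrinsics and any distortion apply to the point x, -y, -z); pixel columns grow to the right and rows downward; lengths in mm; the calibration is good to about 2 mm. A picture is of the moment at which its call begins. There is no depth.
- env.job_done(): hands the job in; it is judged then, once.
The state is a dict: "time_s": time; "qpos": joint angles; "qvel": joint speeds; "effort": joint torques, N m; "ee_pos": TCP position; "ee_rot": TCP orientation; "force": force on the tool from outside, world axes, zero at the start; "torque": the same for the moment, N m; "gripper_width": finger opening in mm; "gripper_force": force on a finger pad.
Only numpy, scipy, OpenCV 4.12 (cv2) and the standard library are available. Lean on these libraries where they do the work, as an engineer would, in place of code of your own. Each camera call takes 0.05 s, during which the arm holds its last target. There are 200 camera calls.

## Working session

There is one attempt and no reset: what is moved stays moved. The work goes in short steps, Python scripts to look and compute and a tool call to move; the robot and the scene stay as the last step left them, time stands still between calls to the robot, and variables do not carry over. Pictures are saved under pics/ and viewed, at most 10 in all, crops included, and the job is handed in when it is done.

Besides the shell and the picture viewer there is one more tool, called after "Call:" in YAML: its name, and indented under it one key for each argument. send_rows: Moves the arm, as the interface text tells. Its arguments: {"type":"object","properties":{"targets":{"type":"string"},"grip_force":{"type":"number"}},"required":["targets"]}

```bash
mkdir -p pics; ls
python3 - <<'E'
from workcell import env, eyes
import cv2
for n in ("scene","top"):
    f=eyes.grab_frame(n); cv2.imwrite(f"pics/{n}0.png",f["image"]); print(n,{k:v for k,v in f.items() if k!="image"})
print(env.state())
E
```

```text
pics
scene {'fovy': 50.60941578051329, 'cx': 279.21184111946764, 'cy': 216.63698650980055, 'D': array([-0.13905372,  0.        ,  0.        ,  0.        ,  0.        ]), 'eye': array([1080.80278716,  535.06623896,  592.38824227]), 'attitude': array([ 55.3874706 ,  -1.20769977, 140.77993506])}
top {'fovy': 45.26875077122952, 'cx': 274.1052810677485, 'cy': 212.6038586561861, 'D': array([-0.04198319,  0.        ,  0.        ,  0.        ,  0.        ]), 'eye': array([ 417.76914202,   -3.39642852, 1099.27126775]), 'attitude': array([  8.98077533,   0.2561464 , -88.46278294])}
{'time_s': 0.1, 'qpos': array([-6.92139783e+01,  1.83445338e+01,  8.96983383e+01, -8.32182093e-04,
        7.20423112e+01, -1.14636144e+00]), 'qvel': array([ 0.01793006, -0.1193905 , -0.04818265,  0.0105202 , -0.02584498,
       -0.0635941 ]), 'effort': array([-2.39749204e-05, -4.13332987e+01, -2.32509917e+01,  7.28518981e-02,
        4.21673153e-02, -5.08384767e-05]), 'ee_pos': array([ 214.60635004, -532.9783166 ,  213.24617413]), 'ee_rot': array([-1.79914818e+02, -9.13112819e-04,  2.19326396e+01]), 'force': array([0.49870331, 0.24697688, 0.18195397]), 'torque': array([-0.0150417 ,  0.02667387, -0.0274838 ]), 'gripper_force': 0.0, 'gripper_width': 91.16661466528909}
```

View pics/scene0.png

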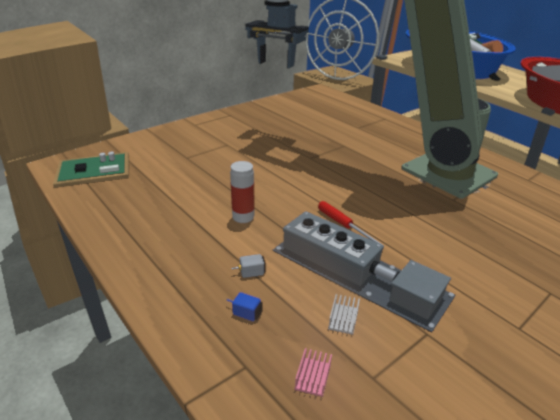

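View pics/top0.png

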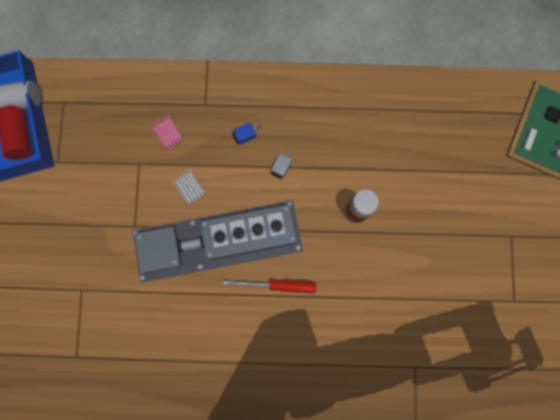

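Scene: the station has the junction box at its left end in the top view (157,250). The caps are at about (220,236), (238,232), (257,228) and (276,225). The loose silver motor is at (282,165), the heat sink at (189,186), the can at (362,205) and the screwdriver at (270,286). The blue motor at (245,132) and the pink heat sink at (167,131) are the look-alikes and aren't needed. I'll triangulate the caps next.

```bash
cat > h.py <<'E'
import numpy as np, cv2
from scipy.spatial.transform import Rotation as R
def ray(f,uv):
    h=f["image"].shape[0]; F=h/2/np.tan(np.radians(f["fovy"]/2))
    K=np.array([[F,0,f["cx"]],[0,F,f["cy"]],[0,0,1.]])
    p=cv2.undistortPoints(np.array(uv,float).reshape(-1,1,2),K,f["D"]).reshape(-1,2)
    d=np.c_[p[:,0],-p[:,1],-np.ones(len(p))]
    d=R.from_euler("xyz",f["attitude"],degrees=True).apply(d)
    return f["eye"],d/np.linalg.norm(d,axis=1)[:,None]
def tri(e1,d1,e2,d2):
    A=np.c_[d1,-d2]; s=np.linalg.lstsq(A,e2-e1,rcond=None)[0]
    a,b=e1+s[0]*d1,e2+s[1]*d2
    return (a+b)/2,np.linalg.norm(a-b)
def caps(im,guess,r,k=8,thr=None):
    g=cv2.resize(cv2.cvtColor(im,cv2.COLOR_BGR2GRAY),None,fx=k,fy=k,interpolation=cv2.INTER_CUBIC); out=[]
    for u,v in guess:
        x0,y0=int((u-r)*k),int((v-r)*k); p=g[y0:y0+2*r*k,x0:x0+2*r*k]
        t=thr or (int(p.min())+int(p.max()))//2*0.7
        n,l,s,c=cv2.connectedComponentsWithStats((p<t).astype(np.uint8))
        i=1+np.argmin([np.hypot(*(c[j]-r*k))+(999 if s[j,4]<k*k*8 else 0) for j in range(1,n)])
        out.append(((c[i]+[x0,y0]+.5)/k-.5).tolist()+[s[i,4]/k/k])
    return np.array(out)
E
python3 - <<'E'
from h import *
from workcell import env, eyes
t=eyes.grab_frame("top"); s=eyes.grab_frame("scene")
a=caps(t["image"],[(220,236),(238,232),(257,228),(276,225)],8)
b=caps(s["image"],[(359,244),(341,237),(325,229),(308,223)],8)
print(a.round(1),b.round(1),sep="\n")
e1,d1=ray(t,a[:,:2]); e2,d2=ray(s,b[:,:2])
P=[]
for i in range(4):
    p,g=tri(e1,d1[i],e2,d2[i]); P.append(p); print(p.round(1),g.round(1),(e1+d1[i]*(72-e1[2])/d1[i][2]).round(1))
v=P[3]-P[0]; print("row dir",np.degrees(np.arctan2(v[1],v[0])),np.linalg.norm(v)/3)
m=np.hstack([cv2.resize(t["image"][205:260,195:300],(400,210),interpolation=cv2.INTER_CUBIC),cv2.resize(s["image"][205:260,285:390],(400,210),interpolation=cv2.INTER_CUBIC)])
cv2.imwrite("pics/crop.png",m)
E
```

```text
[[219.1 236.3  83.4]
 [238.1 232.7  82.3]
 [257.1 228.9  83.2]
 [276.  225.3  81.6]]
[[358.5 244.1  97. ]
 [340.9 236.1  89.9]
 [324.1 228.4  83.2]
 [307.8 221.9  64.6]]
[528.2 117.7  67.1] 0.4 [527.8 117.   72. ]
[536.9  78.7  67. ] 0.1 [536.4  78.3  72. ]
[545.7  39.8  67.2] 0.2 [545.1  39.5  72. ]
[554.5   1.   65.2] 0.0 [553.6   0.9  72. ]
row dir -77.29847583088281 39.8821380428155
```

View pics/crop.png

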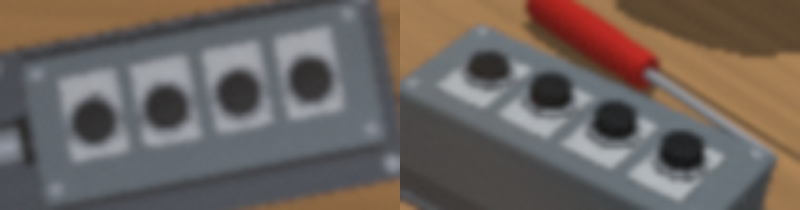

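The crop shows the far-end button (the fourth; 490,65 in the right half) sitting lower than the others, so it is probably the latched one. The taps will confirm that. Next I approach above button 1 with the fingers shut.

Call:
send_rows:
  targets: "0.5336 -0.487 0 0 0 -80.8 0;0.5336 -0.487 0 0 0 -80.8 0;0.5336 -0.487 0 0 0 -80.8 0;0.5336 -0.487 0 0 0 -80.8 0;0.5336 -0.487 0 0 0 -80.8 0;0.5336 -0.487 0 0 0 -80.8 0;0.5336 -0.487 0 0 0 -80.8 0;0.5336 -0.487 0 0 0 -80.8 0;0.5336 -0.487 0 0 0 -80.8 0;0.5336 -0.487 0 0 0 -80.8 0;0.5336 -0.487 0 0 0 -80.8 0;0.5336 -0.487 0 0 0 -80.8 0"

```text
time_s: 1.2
ee_pos: [431.7, -80.7, 214.1]
ee_rot: [180.0, 0.0, 103.0]
force: [1.6, 0.1, -0.1]
gripper_width: 14.0
gripper_force: 0.0
```

Call:
send_rows:
  targets: "0.1736 0.138 0 0 0 0 0;0.1736 0.138 0 0 0 0 0;0.1736 0.138 0 0 0 0 0;0.1736 0.138 0 0 0 0 0;0.1736 0.138 0 0 0 0 0;0.1736 0.138 0.06 0 0 0 0;0.1736 0.138 0.09 0 0 0 0;0.1736 0.138 0.09 0 0 0 0;0.1736 0.138 0.09 0 0 0 0;0.1736 0.138 0.09 0 0 0 0"

```text
time_s: 2.03
ee_pos: [528.3, 116.6, 124.8]
ee_rot: [180.0, 0.0, 102.7]
force: [-0.3, -0.2, 0.4]
gripper_width: 0.2
gripper_force: 0.0
```

Run:
```python
from workcell import env, eyes
import cv2
f=eyes.grab_frame("wrist"); cv2.imwrite("pics/w1.png",f["image"]); print({k:v for k,v in f.items() if k!="image"})
s=env.state(); print(s["ee_pos"],s["ee_rot"],s["force"],s["gripper_width"])
```

```text
{'fovy': 58.349934795571244, 'cx': 272.01852248105087, 'cy': 209.57641429817323, 'D': array([-0.0527305,  0.       ,  0.       ,  0.       ,  0.       ]), 'eye': array([514.05831014, 183.70309511, 295.19435278]), 'attitude': array([-14.2600666 ,  -0.05493816,  12.68299224])}
[529.1037767  116.64923165 125.94230758] [1.79810015e+02 1.47407659e-02 1.02684448e+02] [ 0.17376758  0.77053004 -0.26976997] 0.5561353194178396
```

View pics/w1.png

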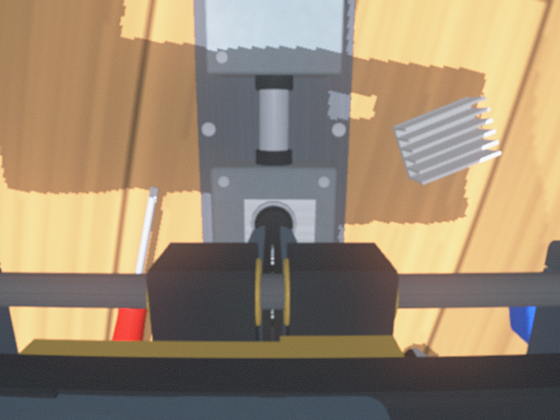

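The wrist view shows the cap of button 1 at (273,215), directly in line with the closed fingers (272). I descend gently.

Call:
send_rows:
  targets: "0 0 0.03 0 0 0 0;0 0 0.046 0 0 0 0;0 0 0.048 0 0 0 0;0 0 0.05 0 0 0 0;0 0 0.051 0 0 0 0;0 0 0.052 0 0 0 0;0 0 0.0525 0 0 0 0;0 0 0.053 0 0 0 0;0 0 0.053 0 0 0 0"

```text
time_s: 2.83
ee_pos: [528.6, 117.0, 71.7]
ee_rot: [179.9, 0.0, 102.7]
force: [0.1, -0.5, 1.9]
gripper_width: 0.6
gripper_force: 1.0
```

Run:
```python
from workcell import env
s=env.state(); print(s["ee_pos"],s["force"],s["torque"])
```

```text
[528.58072049 117.01381316  71.74334491] [ 0.05316588 -0.53693211  1.93702765] [-0.08853305 -0.19687316 -0.06678719]
```

Contact at 1.9 N with z = 71.7, so button 1 is up. I add a small confirming press, then lift and move to button 2.

Call:
send_rows:
  targets: "0 0 0.0005 0 0 0 0;0 0 0.0008 0 0 0 0;0 0 0.0008 0 0 0 0"

```text
time_s: 3.08
ee_pos: [528.6, 117.0, 70.5]
ee_rot: [179.9, 0.0, 102.7]
force: [1.6, -0.2, 2.3]
gripper_width: 0.6
gripper_force: 1.2
```

Call:
send_rows:
  targets: "0 0 -0.012 0 0 0 0;-0.02 0 -0.012 0 0 0 0;-0.04 0 -0.012 0 0 0 0;-0.04 0 -0.006 0 0 0 0;-0.04 0 -0.003 0 0 0 0;-0.04 0 -0.0015 0 0 0 0;-0.04 0 -0.001 0 0 0 0;-0.04 0 -0.0005 0 0 0 0;-0.04 0 0 0 0 0 0;-0.04 0 0 0 0 0 0;-0.04 0 0 0 0 0 0"

```text
time_s: 4.0
ee_pos: [536.1, 78.3, 70.1]
ee_rot: [-180.0, -0.0, 102.7]
force: [-1.7, -1.0, 2.7]
gripper_width: 0.4
gripper_force: 1.2
```

Button 2 is also up (2.7 N). On to button 3.

Call:
send_rows:
  targets: "0 0 -0.012 0 0 0 0;-0.02 0 -0.012 0 0 0 0;-0.04 0 -0.012 0 0 0 0;-0.04 0 -0.006 0 0 0 0;-0.04 0 -0.003 0 0 0 0;-0.04 0 -0.0015 0 0 0 0;-0.04 0 -0.001 0 0 0 0;-0.04 0 -0.0005 0 0 0 0;-0.04 0 0 0 0 0 0;-0.04 0 0 0 0 0 0;-0.04 0 0 0 0 0 0"

```text
time_s: 4.92
ee_pos: [545.3, 39.4, 70.2]
ee_rot: [-180.0, -0.0, 102.7]
force: [-0.9, -0.2, 2.7]
gripper_width: 0.3
gripper_force: 1.2
```

Button 3 is up (2.7 N). I go to the same height over button 4, where a latched cap should give no contact.

Call:
send_rows:
  targets: "0 0 -0.012 0 0 0 0;-0.02 0 -0.012 0 0 0 0;-0.04 0 -0.012 0 0 0 0;-0.04 0 -0.006 0 0 0 0;-0.04 0 -0.003 0 0 0 0;-0.04 0 -0.0015 0 0 0 0;-0.04 0 -0.001 0 0 0 0;-0.04 0 -0.0005 0 0 0 0;-0.04 0 0 0 0 0 0;-0.04 0 0 0 0 0 0;-0.04 0 0 0 0 0 0"

```text
time_s: 5.83
ee_pos: [554.3, 0.2, 70.2]
ee_rot: [180.0, 0.0, 102.8]
force: [-0.4, 0.7, -0.4]
gripper_width: 0.5
gripper_force: 0.0
```

No contact at 70.2, so button 4 is the latched one. I creep down to about 67.9 in small steps.

Call:
send_rows:
  targets: "0 0 0.0008 0 0 0 0;0 0 0.0014 0 0 0 0;0 0 0.0018 0 0 0 0;0 0 0.0021 0 0 0 0;0 0 0.0021 0 0 0 0"

```text
time_s: 6.25
ee_pos: [554.2, -0.1, 68.2]
ee_rot: [180.0, 0.0, 102.7]
force: [-0.8, 0.5, 1.3]
gripper_width: 0.3
gripper_force: 0.7
```

Call:
send_rows:
  targets: "0 0 0.0001 0 0 0 0;0 0 0.0001 0 0 0 0;0 0 0.0001 0 0 0 0"

```text
time_s: 6.5
ee_pos: [554.3, -0.1, 68.1]
ee_rot: [180.0, 0.0, 102.7]
force: [-1.1, -0.5, 3.0]
gripper_width: 0.3
gripper_force: 1.4
```

All four are tapped. Now I press button 4 to the bottom.

Call:
send_rows:
  targets: "0 0 0.001 0 0 0 0;0 0 0.002 0 0 0 0;0 0 0.0027 0 0 0 0;0 0 0.003 0 0 0 0;0 0 0.0033 0 0 0 0;0 0 0.0033 0 0 0 0"

```text
time_s: 7.0
ee_pos: [554.3, -0.1, 65.7]
ee_rot: [180.0, 0.0, 102.7]
force: [-3.1, 0.8, 10.9]
gripper_width: 0.6
gripper_force: 5.2
```

The force is 10.9 N, so it is bottomed. Lift clear and check.

Call:
send_rows:
  targets: "0 0 -0.01 0 0 0 0;0 0 -0.04 0 0 0 0;0 0 -0.08 0 0 0 0;0 0 -0.12 0 0 0 0;0 0 -0.16 0 0 0 0;-0.1 -0.1 -0.16 0 0 0 0;-0.2 -0.2 -0.16 0 0 0 0;-0.2 -0.2 -0.16 0 0 0 0;-0.2 -0.2 -0.16 0 0 0 0;-0.2 -0.2 -0.16 0 0 0 0;-0.2 -0.2 -0.16 0 0 0 0;-0.2 -0.2 -0.16 0 0 0 0"

```text
time_s: 8.0
ee_pos: [401.5, -241.3, 224.8]
ee_rot: [-180.0, 0.1, 102.7]
force: [-0.1, -0.3, -0.0]
gripper_width: 0.8
gripper_force: 0.0
```

Run:
```python
from h import *
from workcell import env, eyes
t=eyes.grab_frame("top"); s=eyes.grab_frame("scene")
a=caps(t["image"],[(219,236),(238,232),(257,229),(276,225)],8)
b=caps(s["image"],[(359,244),(341,237),(325,229),(308,222)],8)
print(a.round(1),b.round(1))
e1,d1=ray(t,a[:,:2]); e2,d2=ray(s,b[:,:2])
for i in range(4): print(*tri(e1,d1[i],e2,d2[i]))
cv2.imwrite("pics/end.png",np.hstack([cv2.resize(t["image"],(400,300)),cv2.resize(s["image"][205:260,285:390],(400,300),interpolation=cv2.INTER_CUBIC)]))
```

```text
[[219.1 236.3  83.2]
 [238.1 232.7  82.4]
 [257.1 228.9  82.4]
 [276.  225.3  83.7]] [[358.5 244.1  96.9]
 [340.9 236.1  90.1]
 [324.1 228.4  83.3]
 [307.8 221.2  83.7]]
[528.20090013 117.69090975  67.06224058] 0.3687725341424135
[536.86666978  78.71007757  67.04411536] 0.15382132482713085
[545.67145769  39.77879212  67.16220414] 0.2029349880468375
[554.44225419   0.97299936  67.08007752] 0.23975384314811493
```

View pics/end.png

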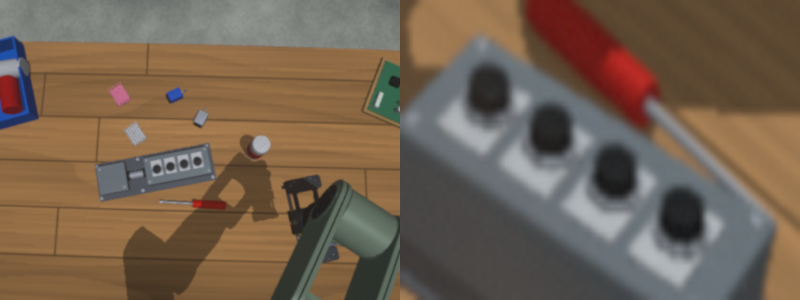

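The picture shows all four caps level; button 4 has risen to match the rest (490,90 in the right half). The loose things haven't moved and the arm is clear.

```bash
python3 -c "
from workcell import env
print(env.job_done())"
```

```text
the job is handed in; nothing more can be done
None
```

I tapped all four buttons in order from the junction-box end, found the fourth one latched and pressed it until it popped up; all four now stand up, the loose things are where they were, and the job is handed in (no verdict was shown).

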